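Vent a stock jug and tip it forward on its prop leg

TASK

The stock jug on the bench is nearly empty: set it up so that the last of it can be run off through its tap. With the jug still standing level, loosen its safety cap by about 60 degrees anticlockwise, pressing it down firmly while you turn, and leave the cap on; then swing the prop leg at the back of the stand in under the cradle until it passes over centre and locks, so that the jug stands tipped forward on the leg. Leave the beaker, the flask and the amber bottle standing where they are, and finish clear of everything.

Things in the scene. Friction and masses are not known exactly. Their poses are not given: they have to be found in the camera images.
- stand: Grey steel tipping stand, fixed to the bench. Origin on the bench surface under the footplate; x to the front (tap end), y left, z up. Its frame, in mm, is used below as S, with the jug level. Footplate 5 mm thick: x -205 to 100, y -100 to 100. Four 20 mm posts at x -45 and 85, y -55 and 55 carry the cradle; its prop leg is at the back (-x).
- cradle_hinge (a point): Front hinge of the cradle, S (85, 0, 94), axis along y. The cradle is a tray: x -115 to 85, y -68 to 68, underside z 96, rim top z 134. Strapped in it, a white plastic jug: x -110 to 68, y -61 to 61, up to z 230; shoulder x -96 to 54, y -49 to 49, up to z 246; tap in front, reaching to x 119.
- handle_mid (a point): Top of the jug's moulded carrying handle, S (44, 0, 272): a bent bar 18 mm thick standing on the jug along y = 0, from x 15 to 71, up to z 281. Its near side is only 22 mm from the cap's side, so a finger does not fit well between them: take the cap from its left and right (along S y) and let the fingers turn clear of the handle.
- cap_mid (a point): Centre of the outer shell of the jug's push-and-turn safety cap: black ribbed cylinder, diameter 56 mm, 36 mm tall, axis upright, S (-35, 0, 276); jug shoulder 30 mm below. Left alone the shell spins idly. Pressed down 4 mm against its spring (8 N) it meets the inner cap, which turns with it at 12 N or more (15 to 20 N is good). Let go, it springs back up.
- cap_thread (a joint): Angle of the threaded inner cap, rad: 0 screwed tight, grows as it is loosened (anticlockwise seen from above), end stop at 1.6. It turns only with the pressed shell and stays where it is left.
- leg_pivot (a point): Pivot of the prop leg on the cradle, S (-85, 0, 90), axis along y, 30 mm inside the cradle's rear edge. The leg is a steel frame outside the cradle: flat side bars at y -75 and 75, 120 mm long from pivot to foot, with a roller (radius 10 mm) at each foot that runs on the footplate. Parked, it slopes out backwards and down.
- bar_mid (a point): Middle of the leg's push bar: round steel bar, 12 mm thick, 184 mm long along S y, 104 mm from the pivot and 18 mm outside the leg's line. As the leg swings in, this point goes nearly level in S x, z: (-178, 40) parked, (-158, 38), (-139, 37), (-116, 34), (-85, 29) locked. There the cradle's edge overhangs it (at z 147, jug above), so push it with the tool sloping 30 to 50 degrees in from behind.
- prop (a joint): Angle of the prop leg against the cradle, rad: 0 parked, 1.306 at its stop, locked. A tension spring on the left side holds it at either end. Swinging it in lifts the rear of cradle and jug: the bar needs up to about 20 N at first, less and less later. Let go below 0.9 to 1.0 it swings back out; past that, spring and load carry it to the stop.
- cradle (a joint): Tilt of cradle and jug about the front hinge, rad: 0 level on the posts, about 0.26 when standing on the locked leg (rear edge raised 51 mm).
- amber_mid (a point): Middle of an amber glass bottle with a black cap, diameter 52 mm, 105 mm tall, loose on the bench behind the stand, to one side of the way to the push bar. Leave it alone.
- flask_mid (a point): Middle of a conical glass flask, 64 mm wide at the foot, 105 mm tall, loose on the bench behind the stand, on the other side of the way to the push bar (flask and amber bottle may stand either way round). Leave it alone.
- beaker_mid (a point): Middle of a glass beaker, diameter 62 mm, 75 mm tall, loose on the bench under the tap. Leave it alone.
Not all that is in view belongs to the job. Leave any blue or yellow look-alike of the part that bears amber_mid alone.

How it is judged:
By the outcome, as a careful person would: the job done as asked, in the order asked, and still so for the second after the job is handed in, with the robot touching nothing.
It also fails if it takes over 54 s, if anything falls off the work surface, if the arm or the gripper's body presses on something with over 40 N, if the wrist force passes 120 N, or if a joint passes its speed limit or range.

ROBOT

A 6-joint arm with a two-finger parallel gripper is mounted at the origin on the work surface. World frame = base frame: x ahead of the robot, y to its left, z up, the work surface at z = 0. Lengths are in mm, angles in rad, forces in N, time in s.
With the tool pointing down it reaches from about 350 to 775 mm from the base axis. Payload 7.3 kg.
Tool frame: the origin (TCP) lies between the finger pads; the fingertips stand 11 mm ahead of it and the grasp point (between the pads) lies 8 mm behind it; y points along the fingers, z is the direction in which the jaws open and shut, and the axes are right-handed (so a half turn about y gives the same grasp; the last joint's range is limited). The gripper opens to 92 mm and grips with 3 to 60 N. Pads are 19 mm wide; open, the fingers measure 130 mm over their backs; the gripper's body (75 mm by 190 mm) begins 47 mm behind the grasp point.
Start: joints at [-1.301, 0.342, 1.524, -0, 1.275, -0.146], TCP at [212.082, -480.276, 237.741] pointing down, gripper open.
Joint ranges: [-2.53, 2.53], [-0.77, 2.02], [0.04, 2.7], [-1, 4.14], [0.28, 2.66], [-3.11, 3.11]. Speed limits (rad/s): [2.57, 2.57, 3.14, 3.14, 3.14, 3.14].

INTERFACE

Orientations are given as a unit quaternion [x, y, z, w].
In Python, from plant import bot gives the robot as it stands. The module is installed in compiled form; this text tells all that it offers.
- The arm moves only by the tool move_arm, never from a script. Its argument "plan" is a list that holds one entry, the list of rows, each a list of 7 numbers: the shift along the tool's x, y, z in m, then the turn, a rotation vector about the tool's x, y, z in rad, then the finger opening in m, from 0 to 0.0918. In form: [[[tx, ty, tz, rx, ry, rz, grip], ...]]. A call has 1 to 12 rows; each row shifts and turns the pose as measured when the row begins, along the tool's axes as they then stand; what a row does not reach is not made up. A row lasts 1/12 s, in which the tool goes at most 41.7 mm and 7.16 degrees, less where a joint would pass 70% of its speed; a pose out of reach is approached as far as the arm can. A call with a gripper value outside its range is refused whole. The fingers move at their own pace and stop on an object; "force" is the grip in N (left out, the last holds). Time passes only in rows, so rows that do not move let the fingers close. It gives the time, the measured TCP pose, the force and the opening at its end, in the units of the state.
- bot.get_state(): the state, without advancing time (a new reading comes with each control period).
- bot.camera(name): name is "scene" or "side" or "wrist"; returns a dict with "frame" (384x512x3 uint8, red, green, blue), "fx", "fy", "cx", "cy" (pixels), "extrinsics" (4x4, takes a point from camera to world coordinates). Camera axes: x right, y up, looking along -z (the intrinsics and any distortion apply to the point x, -y, -z); pixel columns grow to the right and rows downward; lengths in mm; the calibration is good to about 2 mm. A picture is of the moment at which its call begins. There is no depth.
- bot.close_job(): hands the job in, once; it reports no verdict.
Trained networks look in the newest picture that a camera, given by its name, has taken for a name from the list of things; names that differ only in an ending like _2 or _b are one class to them, and where a whole thing is asked for, a point or a joint stands for the part that bears it (a point fixed in the world has none). Each returns a list of dicts, best first, with "p" (0 to 1); they miss things now and then, are a little off and sometimes report something else, mostly with a low value. They report only what shows in the picture. A call takes as long as a camera call. They do not tell look-alikes from the thing itself.
- bot.look_for(query, camera): "extent" ([left, top, right, bottom] in pixels, round what is visible of it).
- bot.tip_of(query, camera): "xy" ([column, row] in pixels: a listed point, or the origin of a listed thing).
The state is a dict: "clock": time; "joint_pos": joint angles; "qvel": joint speeds; "joint_torque": joint torques, N m; "tool_pos": TCP position; "ee_rot": TCP orientation; "ft_force": force on the tool from outside, world axes, zero at the start; "moment": the same for the moment, N m; "width": opening from 0.0 (shut) to 1.0 (fully open).
Only numpy, scipy, OpenCV 4.12 (cv2) and the standard library are available. Lean on these libraries where they do the work, as an engineer would, in place of code of your own. Each camera call takes 0.05 s, during which the arm holds its last target.

## Working session

There is one attempt and no reset: what is moved stays moved. The work goes in short steps, Python scripts to look and compute and a tool call to move; the robot and the scene stay as the last step left them, time stands still between calls to the robot, and variables do not carry over. Pictures are saved under pics/ and viewed, and the job is handed in when it is done.

Besides the shell and the picture viewer there is one more tool, called as name(argument=value, ...), one argument or row to a line, values as JSON. move_arm: Moves the arm, as the interface text tells. Its arguments: {"type":"object","properties":{"plan":{"type":"array"},"force":{"type":"number"}},"required":["plan"]}

```bash
mkdir -p pics; ls
python3 - <<'E'
from plant import bot
import cv2
print(bot.get_state())
for c in ["scene","side","wrist"]:
    r=bot.camera(c); cv2.imwrite(f"pics/{c}0.png",r["frame"][:,:,::-1])
    print(c,r["fx"],r["fy"],r["cx"],r["cy"],[k for k in r], r["extrinsics"])
    for q in ["stand","cradle_hinge","handle_mid","cap_mid","leg_pivot","bar_mid","amber_mid","flask_mid","beaker_mid"]:
        t=bot.tip_of(q,c); print(q,[(round(a["p"],2),[round(v) for v in a["xy"]]) for a in t[:3]])
E
```

```text
pics
{'clock': 0.0, 'joint_pos': array([-1.30099020e+00,  3.42757338e-01,  1.52497062e+00, -3.82147774e-05,
        1.27537609e+00, -1.46021367e-01]), 'qvel': array([-0.00014654,  0.00172179, -0.00076372,  0.00056041, -0.00014133,
        0.00015866]), 'joint_torque': array([ 1.29920056e-03, -4.31239700e+01, -2.44216776e+01,  7.20106484e-02,
        5.58114436e-02, -1.31372199e-04]), 'tool_pos': array([ 211.97390506, -479.90645524,  237.0431641 ]), 'ee_rot': array([-0.14601006,  0.69240983, -0.69134476,  0.14591816]), 'ft_force': array([-0.10126895, -0.89036794, -0.19871746]), 'moment': array([ 0.03451181, -0.00049291, -0.03180147]), 'width': 1.0007974495088514}
scene 489.2520822229914 489.2520822229914 254.99687311416986 187.04149218082344 ['frame', 'fx', 'fy', 'cx', 'cy', 'extrinsics'] [[ 7.19642893e-01 -4.67906326e-01  5.13008555e-01  1.14119265e+03]
 [ 6.94198050e-01  5.00019679e-01 -5.17754177e-01 -5.94428226e+02]
 [-1.42539179e-02  7.28727652e-01  6.84655267e-01  9.47064809e+02]
 [ 0.00000000e+00  0.00000000e+00  0.00000000e+00  1.00000000e+00]]
stand [(0.8, [267, 267]), (0.44,
[... 845 characters left out ...]
, [225, 138])]
leg_pivot []
bar_mid [(0.37, [203, 222])]
amber_mid [(0.94, [321, 152]), (0.92, [336, 194]), (0.85, [313, 203])]
flask_mid []
beaker_mid [(0.98, [192, 253]), (0.73, [207, 167])]
wrist 301.414478116578 301.414478116578 255.50522334887302 191.3898625956759 ['frame', 'fx', 'fy', 'cx', 'cy', 'extrinsics'] [[ 4.04565275e-01  8.86116171e-01  2.26108533e-01  2.73044426e+02]
 [-9.14509118e-01  3.92033902e-01  9.99124290e-02 -4.53295056e+02]
 [-1.08191469e-04 -2.47199415e-01  9.68964622e-01  3.84040904e+02]
 [ 0.00000000e+00  0.00000000e+00  0.00000000e+00  1.00000000e+00]]
stand []
cradle_hinge []
handle_mid []
cap_mid []
leg_pivot []
bar_mid []
amber_mid []
flask_mid []
beaker_mid []
```

View pics/scene0.png

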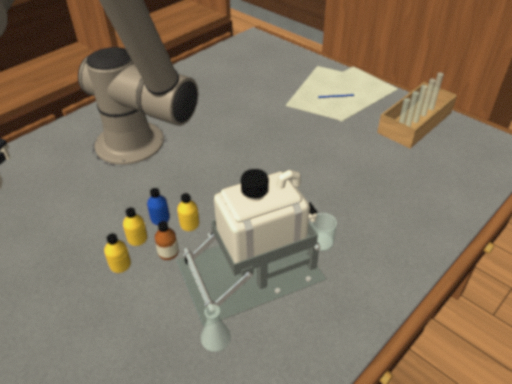

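View pics/side0.png

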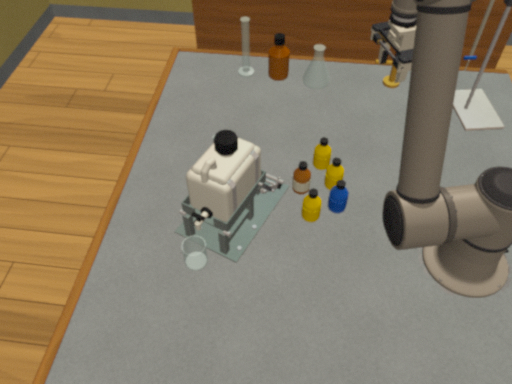

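```bash
cat > h.py <<'E'
import numpy as np, cv2
from scipy.optimize import least_squares
from scipy.spatial.transform import Rotation as R
def proj(c,P):
    E=np.array(c["extrinsics"]); P=np.atleast_2d(P)
    q=(P-E[:3,3])@E[:3,:3]
    return np.c_[c["cx"]+c["fx"]*q[:,0]/-q[:,2], c["cy"]-c["fy"]*q[:,1]/-q[:,2]]
def ray(c,uv):
    E=np.array(c["extrinsics"]); d=np.array([(uv[0]-c["cx"])/c["fx"],-(uv[1]-c["cy"])/c["fy"],-1])
    return E[:3,3],E[:3,:3]@d
def onz(c,uv,z):
    o,d=ray(c,uv); return o+d*(z-o[2])/d[2]
SP=dict(stand=(0,0,0),cradle_hinge=(85,0,94),handle_mid=(44,0,272),cap_mid=(-35,0,276),leg_pivot=(-85,0,90),bar_mid=(-178,0,40))
E
python3 - <<'E'
from h import *
from plant import bot
S=bot.camera("scene");D=bot.camera("side")
obs=[(S,"stand",267,267),(S,"cradle_hinge",300,228),(S,"handle_mid",290,172),(S,"cap_mid",254,186),(S,"leg_pivot",240,251),(S,"bar_mid",201,277),
(D,"stand",224,217),(D,"cradle_hinge",204,222),(D,"handle_mid",209,166),(D,"cap_mid",225,138)]
def w(p,P):
    c,s=np.cos(p[2]),np.sin(p[2]); P=np.array(P,float)
    return np.array([p[0]+c*P[0]-s*P[1],p[1]+s*P[0]+c*P[1],P[2]])
f=lambda p:np.concatenate([proj(c,w(p,SP[n]))[0]-[u,v] for c,n,u,v in obs])
best=min((least_squares(f,[500,0,a],loss="soft_l1",x_scale=[100,100,1]) for a in np.arange(-3,3,1)),key=lambda r:r.cost)
print(best.x,best.fun.reshape(-1,2).round(1))
E
```

```text
[644.3988835  -50.47913677  -5.09281267] [[ 1.9 -3.3]
 [ 1.9 -1.4]
 [-1.2  2.8]
 [-0.1 -1.6]
 [-5.1  0.5]
 [-3.2  2.2]
 [-0.4  3.8]
 [ 0.2  0.1]
 [-1.7 -2.2]
 [-0.   3.8]]
```

The scene picture shows the jug on its stand (cap about 254,183), the leg's bar from (186,258) to (208,303), amber at (166,240) and flask at (214,328), with blue and yellow look-alikes left of the amber. I'll check the pose fit with an overlay.

```bash
cat >> h.py <<'E'
def w2(p,P):
    c,s=np.cos(p[2]),np.sin(p[2]); P=np.atleast_2d(np.array(P,float))
    return np.c_[p[0]+c*P[:,0]-s*P[:,1],p[1]+s*P[:,0]+c*P[:,1],P[:,2]]
def overlay(c,p,fn,box,k=4):
    x0,y0,x1,y1=box; im=cv2.resize(c["frame"][y0:y1,x0:x1,::-1],None,fx=k,fy=k,interpolation=cv2.INTER_CUBIC)
    def line(P,col,cl=False):
        q=((proj(c,w2(p,P))-[x0,y0]+.5)*k).round().astype(int); cv2.polylines(im,[q],cl,col,1,cv2.LINE_AA)
    line([(-205,-100,5),(100,-100,5),(100,100,5),(-205,100,5)],(0,0,255),True)
    line([(-115,-68,134),(85,-68,134),(85,68,134),(-115,68,134)],(0,255,0),True)
    t=np.linspace(0,6.28,40)
    for z in (258,294): line(np.c_[-35+28*np.cos(t),28*np.sin(t),0*t+z],(255,255,0))
    line([(-178,-92,40),(-178,92,40)],(255,0,255))
    line([(15,0,250),(15,0,281),(71,0,281),(71,0,250)],(255,0,0))
    cv2.imwrite(fn,im)
E
python3 - <<'E'
from h import *
from plant import bot
S=bot.camera("scene");D=bot.camera("side")
p=[644.4,-50.5,-5.0928]
overlay(S,p,"pics/ovS.png",(160,150,350,300)); overlay(D,p,"pics/ovD.png",(160,120,310,270))
E
```

```text
(no output)
```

View pics/ovS.png

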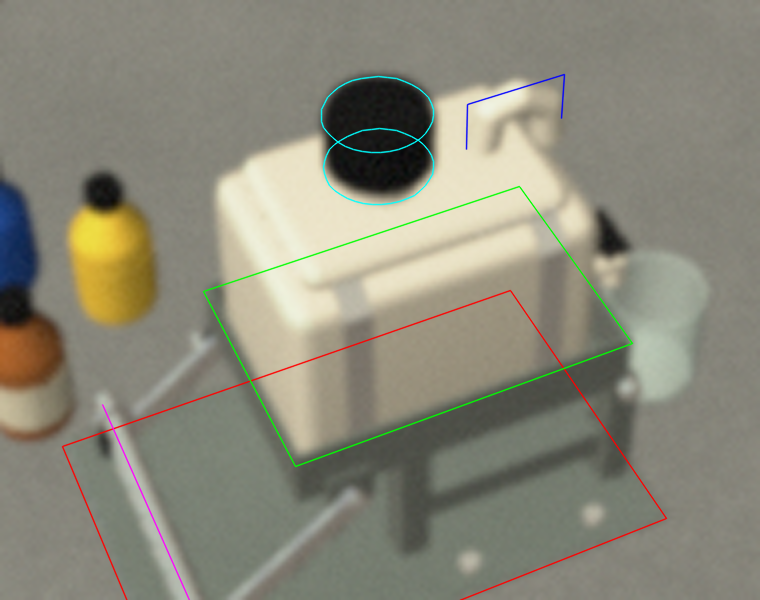

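View pics/ovD.png

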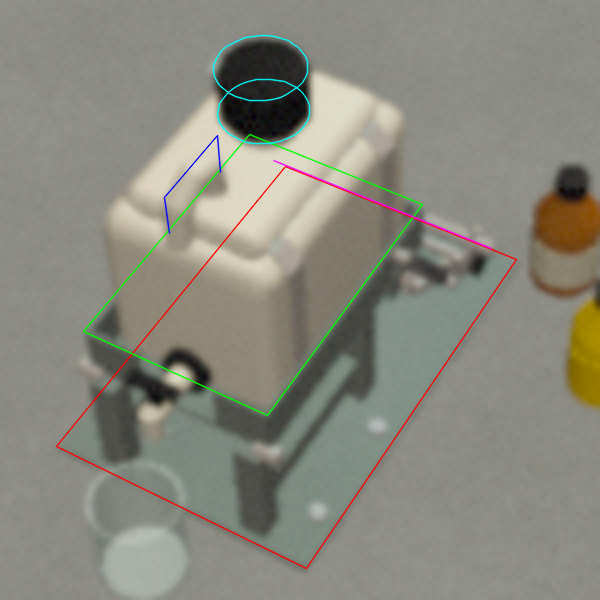

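The fit lies within about 2 px of the picture. Next: cap position refinement, bottle positions in S and the first approach move.

```bash
cat >> h.py <<'E'
P0=[644.4,-50.5,-5.0928+2*np.pi]
def Rtool(yaw,down=np.pi/2):
    """jaw (tool z) azimuth given by yaw of approach; approach d in vertical plane S"""
def rows(st,pos,Rt,n=None,vmax=38,amax=np.radians(6.8)):
    p=np.array(st["tool_pos"]);R0=R.from_quat(st["ee_rot"])
    rv=(R0.inv()*Rt).as_rotvec(); d=np.array(pos)-p
    n=n or max(1,int(np.ceil(max(np.linalg.norm(d)/vmax,np.linalg.norm(rv)/amax))))
    out=[]
    for i in range(n):
        Ri=R0*R.from_rotvec(rv*i/n)
        out.append(np.r_[Ri.inv().apply(d/n)/1000,rv/n])
    return np.array(out)
def frame(y,z):
    y=np.array(y,float);y/=np.linalg.norm(y);z=np.array(z,float);z-=y*(z@y);z/=np.linalg.norm(z)
    return R.from_matrix(np.c_[np.cross(y,z),y,z])
E
python3 - <<'E'
from h import *
from plant import bot
st=bot.get_state();print(R.from_quat(st["ee_rot"]).as_matrix().round(3), st["clock"])
S=bot.camera("scene");D=bot.camera("side")
cams={"scene":S,"side":D}
# objects
for n,h in (("amber_mid",52),("flask_mid",52),("beaker_mid",37)):
    for k,c in cams.items():
        for a in bot.tip_of(n,k):
            P=onz(c,a["xy"],h); c_,s_=np.cos(P0[2]),np.sin(P0[2]); d=P[:2]-P0[:2]
            print(n,k,round(a["p"],2),np.round(a["xy"]),P.round()[:2],"S",round(c_*d[0]+s_*d[1]),round(-s_*d[0]+c_*d[1]))
# cap silhouette fit
def sil(c,C):
    t=np.linspace(0,6.28,60);pts=np.concatenate([np.c_[C[0]+28*np.cos(t),C[1]+28*np.sin(t),0*t+C[2]+z] for z in(-18,18)])
    q=proj(c,pts);return q[:,0].min(),q[:,0].max(),q[:,1].min()
ob={}
for k,c in cams.items():
    g=c["frame"].max(2).astype(float); u,v=proj(c,w2(P0,(-35,0,276)))[0].astype(int)
    m=np.zeros_like(g,bool); m[v-22:v+26,u-25:u+25]=g[v-22:v+26,u-25:u+25]<90
    nl,lab,stt,_=cv2.connectedComponentsWithStats(m.astype(np.uint8)); i=1+np.argmax(stt[1:,4]); b=stt[i]; ob[k]=(b[0]-.0,b[0]+b[2]-1,b[1]);print(k,b)
f=lambda C:np.concatenate([np.array(sil(cams[k],C))-ob[k] for k in cams])
r=least_squares(f,w2(P0,(-35,0,276))[0]);print("cap",r.x,r.fun.round(1),"model",w2(P0,(-35,0,276))[0])
E
```

```text
[[-0.915  0.     0.404]
 [-0.404 -0.    -0.915]
 [ 0.    -1.     0.   ]] 1.7
amber_mid scene 0.95 [163. 239.] [ 436. -199.] S -216 139
amber_mid scene 0.94 [115. 252.] [ 383. -303.] S -332 149
amber_mid scene 0.9 [132. 226.] [ 347. -226.] S -274 211
amber_mid scene 0.78 [185. 211.] [ 404. -104.] S -139 204
amber_mid scene 0.78 [158. 205.] [ 335. -138.] S -197 254
amber_mid side 0.73 [320. 152.] [ 391. -305.] S -330 141
amber_mid side 0.72 [336. 171.] [ 341. -229.] S -279 215
amber_mid side 0.71 [310. 202.] [ 409. -104.] S -137 199
amber_mid side 0.58 [336. 195.] [ 340. -139.] S -195 250
flask_mid scene 0.6 [211. 325.] [ 693. -278.] S -193 -130
beaker_mid scene 0.6 [326. 228.] [692. 107.] S 164 15
beaker_mid side 0.9 [195. 253.] [694.  89.] S 148 6
scene [240 169  28  30 683]
side [214 130  23  25 486]
cap [630.16493777 -81.75630109 272.62950042] [-0.3  0.8  0.3 -0.7  1.3 -0.3] model [631.40442519 -82.99792355 276.        ]
```

```bash
cat > mv.py <<'E'
from h import *
from plant import bot
def cur():
    st=bot.get_state(); print("t",round(st["clock"],2),"pos",st["tool_pos"].round(1),"q",st["joint_pos"].round(2),"F",st["ft_force"].round(1),"w",round(st["width"],3)); return st
def show(st,pos,Rt,n=None):
    for r in rows(st,pos,Rt,n): print([round(float(v),4) for v in r])
E
python3 - <<'E'
from mv import *
st=cur(); a=P0[2]+np.pi/2-np.pi-np.radians(25); print(np.degrees(a))
show(st,[631,-82.5,380],frame([0,0,-1],[np.cos(a),np.sin(a),0]))
E
```

```text
t 2.1 pos [ 212.1 -480.3  237.7] q [-1.3   0.34  1.52 -0.    1.28 -0.15] F [ 0.7  0.5 -0.5] w 0.999
-46.795945904225675
[-0.034, -0.0089, -0.0122, -0.0, -0.0211, 0.0]
[-0.0342, -0.0089, -0.0114, -0.0, -0.0211, 0.0]
[-0.0345, -0.0089, -0.0107, -0.0, -0.0211, 0.0]
[-0.0347, -0.0089, -0.01, -0.0, -0.0211, 0.0]
[-0.0349, -0.0089, -0.0093, -0.0, -0.0211, 0.0]
[-0.0351, -0.0089, -0.0085, -0.0, -0.0211, 0.0]
[-0.0353, -0.0089, -0.0078, -0.0, -0.0211, 0.0]
[-0.0354, -0.0089, -0.007, -0.0, -0.0211, 0.0]
[-0.0356, -0.0089, -0.0063, -0.0, -0.0211, 0.0]
[-0.0357, -0.0089, -0.0055, -0.0, -0.0211, 0.0]
[-0.0358, -0.0089, -0.0048, -0.0, -0.0211, 0.0]
[-0.0359, -0.0089, -0.004, -0.0, -0.0211, 0.0]
[-0.036, -0.0089, -0.0032, -0.0, -0.0211, 0.0]
[-0.036, -0.0089, -0.0025, -0.0, -0.0211, 0.0]
[-0.0361, -0.0089, -0.0017, -0.0, -0.0211, 0.0]
[-0.0361, -0.0089, -0.001, -0.0, -0.0211, 0.0]
```

move_arm(
  plan=[
    [[-0.034,-0.012,-0.012,0,-0.021,0,0.0918],[-0.034,-0.012,-0.011,0,-0.021,0,0.0918],[-0.0345,-0.012,-0.011,0,-0.021,0,0.0918],[-0.035,-0.012,-0.01,0,-0.021,0,0.0918],[-0.035,-0.012,-0.009,0,-0.021,0,0.0918],[-0.035,-0.012,-0.0085,0,-0.021,0,0.0918],[-0.035,-0.012,-0.008,0,-0.021,0,0.0918],[-0.035,-0.012,-0.007,0,-0.021,0,0.0918],[-0.0355,-0.012,-0.006,0,-0.021,0,0.0918],[-0.0355,-0.009,-0.0055,0,-0.021,0,0.0918],[-0.036,-0.009,-0.005,0,-0.021,0,0.0918],[-0.036,-0.009,-0.004,0,-0.021,0,0.0918]],
  ],
)

```text
clock: 3.1
tool_pos: [533.9, -173.4, 377.3]
ee_rot: [-0.231, 0.669, -0.668, 0.231]
ft_force: [0.5, -0.9, 0.1]
width: 0.997
```

Run:
```python
from mv import *
st=cur(); a=P0[2]+np.pi/2-np.pi-np.radians(25)
show(st,[631,-82.5,370],frame([0,0,-1],[np.cos(a),np.sin(a),0]))
```

```text
t 3.1 pos [ 533.9 -173.4  377.3] q [-0.45  0.35  1.13  0.    1.66  0.45] F [ 0.5 -0.9  0.1] w 0.997
[-0.0331, 0.0018, -0.0029, 0.0004, -0.0221, -0.0001]
[-0.0332, 0.0018, -0.0021, 0.0004, -0.0221, -0.0001]
[-0.0332, 0.0018, -0.0014, 0.0004, -0.0221, -0.0001]
[-0.0332, 0.0018, -0.0007, 0.0004, -0.0221, -0.0001]
```

move_arm(
  plan=[
    [[-0.033,0.002,-0.003,0,-0.022,0,0.0918],[-0.033,0.002,-0.002,0,-0.022,0,0.0918],[-0.033,0.002,-0.001,0,-0.022,0,0.0918],[-0.033,0.002,0,0,-0.022,0,0.0918],[0,0,0,0,0,0,0.0918]],
  ],
)

```text
clock: 3.52
tool_pos: [639.1, -72.4, 370.9]
ee_rot: [0.263, -0.656, 0.656, -0.266]
ft_force: [0.3, -0.1, -0.3]
width: 1.004
```

Run:
```python
from mv import *
st=cur(); W=bot.camera("wrist"); 
for q in ("cap_mid","handle_mid"): print(bot.tip_of(q,"wrist"), proj(W,w2(P0,SP[q])))
overlay(W,P0,"pics/w1.png",(0,0,512,384),k=1.5)
```

```text
t 3.52 pos [639.1 -72.4 370.9] q [-0.23  0.53  0.87  0.    1.74  0.57] F [ 0.3 -0.1 -0.3] w 1.004
[{'xy': [257.7, 210.1], 'p': 0.58}] [[257.80402004 212.65987934]]
[{'xy': [214.5, 121.7], 'p': 0.77}] [[217.11144674 124.83236164]]
```

View pics/w1.png

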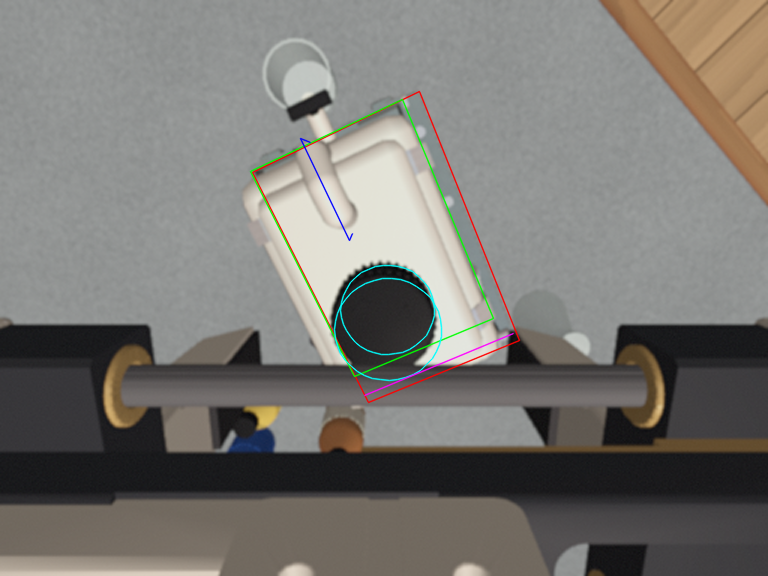

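Run:
```python
from mv import *
st=cur(); a=P0[2]+np.pi/2-np.pi-np.radians(25); Rt=frame([0,0,-1],[np.cos(a),np.sin(a),0])
show(st,[631.3,-82,330],Rt,2)
```

```text
t 3.67 pos [636.2 -76.9 372.6] q [-0.24  0.52  0.88  0.    1.74  0.57] F [-0.2 -0.1  0.4] w 1.002
[0.0036, 0.0213, 0.0001, -0.0021, 0.0033, -0.0014]
[0.0036, 0.0213, 0.0001, -0.0021, 0.0033, -0.0014]
```

move_arm(
  plan=[
    [[0.0035,0.02,0,0,0.003,0,0.0918],[0.0035,0.02,0,0,0.003,0,0.0918],[0,0.015,0,0,0,0,0.0918],[0,0.005,0,0,0,0,0.0918]],
  ],
)

```text
clock: 4.0
tool_pos: [629.3, -86.7, 315.1]
ee_rot: [0.255, -0.655, 0.661, -0.262]
ft_force: [0.2, -0.8, -0.9]
width: 0.999
```

Run:
```python
from mv import *
st=cur(); a=P0[2]+np.pi/2-np.pi-np.radians(25); Rt=frame([0,0,-1],[np.cos(a),np.sin(a),0])
show(st,[631.3,-82,270],Rt,2)
```

```text
t 4.0 pos [629.3 -86.7 315.1] q [-0.26  0.51  1.05 -0.    1.57  0.57] F [ 0.2 -0.8 -0.9] w 0.999
[-0.0022, 0.0225, -0.0013, -0.0057, -0.003, -0.0028]
[-0.0023, 0.0225, -0.0011, -0.0057, -0.003, -0.0028]
```

move_arm(
  plan=[
    [[-0.0022,0.018,-0.001,-0.005,-0.002,-0.002,0.0918],[-0.002,0.014,-0.001,-0.004,-0.002,-0.002,0.0918],[0,0.006,0,0,0,0,0.0918],[0,0,0,0,0,0,0.0918]],
  ],
)

```text
clock: 4.33
tool_pos: [629.0, -87.2, 278.7]
ee_rot: [0.256, -0.657, 0.66, -0.259]
ft_force: [0.1, 0.7, 0.5]
width: 1.0
```

Run:
```python
from mv import *
st=cur(); a=P0[2]+np.pi/2-np.pi-np.radians(25); Rt=frame([0,0,-1],[np.cos(a),np.sin(a),0])
show(st,[631.3,-82,270],Rt,1)
```

```text
t 4.33 pos [629.  -87.2 278.7] q [-0.26  0.52  1.12 -0.    1.49  0.57] F [0.1 0.7 0.5] w 1.0
[-0.0052, 0.0087, -0.0023, -0.0052, -0.0091, -0.0022]
```

move_arm(
  plan=[
    [[-0.006,0.009,-0.0025,-0.005,-0.009,-0.002,0.0918],[0,0,0,0,0,0,0.0918]],
  ],
)

```text
clock: 4.5
tool_pos: [631.8, -82.3, 271.2]
ee_rot: [0.259, -0.657, 0.658, -0.261]
ft_force: [-1.1, 0.4, -0.4]
width: 1.0
```

Run:
```python
from mv import *
st=cur(); a=P0[2]+np.pi/2-np.pi-np.radians(25); Rt=frame([0,0,-1],[np.cos(a),np.sin(a),0])
show(st,[631.3,-82,270],Rt,1)
W=bot.camera("wrist");overlay(W,P0,"pics/w2.png",(0,0,512,384),k=1.5)
```

```text
t 4.5 pos [631.8 -82.3 271.2] q [-0.25  0.53  1.13  0.    1.48  0.57] F [-1.1  0.4 -0.4] w 1.0
[0.0002, 0.0012, -0.0006, -0.0022, -0.0015, -0.0014]
```

View pics/w2.png

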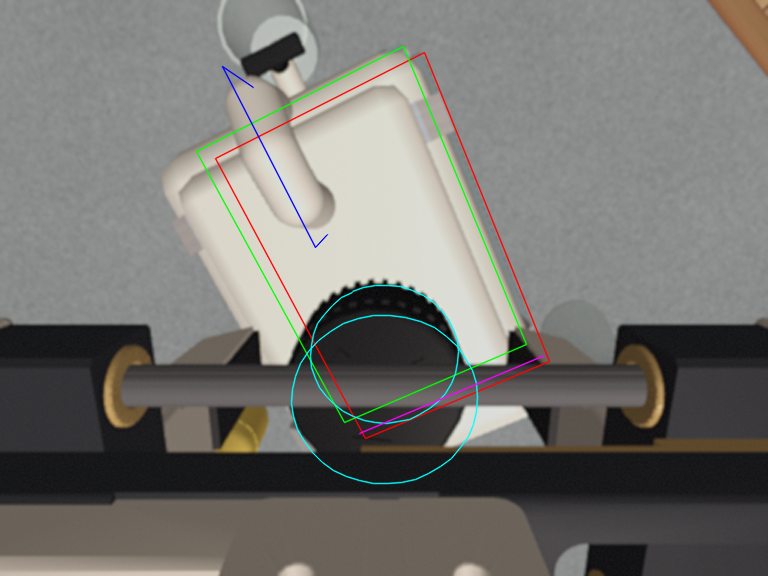

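move_arm(
  plan=[
    [[0,0.001,-0.003,-0.002,-0.001,-0.001,0.0918],[0,0,0,0,0,0,0.05],[0,0,0,0,0,0,0.05],[0,0,0,0,0,0,0.05],[0,0,0,0,0,0,0.05],[0,0,0,0,0,0,0.05]],
  ],
  force=50,
)

```text
clock: 5.05
tool_pos: [630.9, -80.5, 274.6]
ee_rot: [0.258, -0.656, 0.659, -0.262]
ft_force: [0.1, -0.0, 0.4]
width: 0.689
```

Run:
```python
from mv import *
st=cur(); print(st["moment"].round(2)); a=P0[2]+np.pi/2-np.pi-np.radians(25); Rt=frame([0,0,-1],[np.cos(a),np.sin(a),0])
show(st,[631.3,-82,270],Rt,1)
```

```text
t 5.05 pos [630.9 -80.5 274.6] q [-0.25  0.53  1.13 -0.    1.48  0.57] F [ 0.1 -0.   0.4] w 0.689
[-0.03 -0.04 -0.03]
[0.0007, 0.0046, 0.0013, -0.0068, -0.0002, -0.0037]
```

move_arm(
  plan=[
    [[0,0.006,0.001,-0.006,0,-0.003,0.04],[0,0,0,0,0,0,0.04],[0,0,0,0,0,0,0.04],[0,0,0,0,0,0,0.04]],
  ],
  force=50,
)

```text
clock: 5.38
tool_pos: [631.1, -80.1, 270.4]
ee_rot: [-0.26, 0.658, -0.657, 0.261]
ft_force: [-2.8, 1.3, 3.5]
width: 0.6
```

Run:
```python
from mv import *
st=cur(); print(st["moment"].round(2))
```

```text
t 5.38 pos [631.1 -80.1 270.4] q [-0.25  0.53  1.13  0.    1.48  0.57] F [-2.8  1.3  3.5] w 0.6
[ 0.11  0.32 -0.02]
```

move_arm(
  plan=[
    [[0,0.006,0,0,0,0,0.04],[0,0.006,0,0,0,0,0.04]],
  ],
  force=55,
)

```text
clock: 5.55
tool_pos: [631.2, -80.1, 266.7]
ee_rot: [0.258, -0.656, 0.659, -0.263]
ft_force: [-16.5, 4.1, 47.5]
width: 0.601
```

move_arm(
  plan=[
    [[0,0.002,0,0,0,0,0.04]],
  ],
)

```text
clock: 5.63
tool_pos: [631.0, -80.1, 268.4]
ee_rot: [0.257, -0.655, 0.659, -0.264]
ft_force: [-3.2, 0.0, 7.4]
width: 0.602
```

move_arm(
  plan=[
    [[0,0.004,0,0,0,0,0.04]],
  ],
)

```text
clock: 5.72
tool_pos: [631.0, -80.0, 267.4]
ee_rot: [0.256, -0.654, 0.66, -0.265]
ft_force: [-4.3, 1.7, 19.9]
width: 0.607
```

move_arm(
  plan=[
    [[0,0.003,0,0,0,0,0.04]],
  ],
)

```text
clock: 5.8
tool_pos: [631.0, -80.0, 267.4]
ee_rot: [0.255, -0.654, 0.661, -0.266]
ft_force: [-4.5, 2.5, 16.1]
width: 0.599
```

move_arm(
  plan=[
    [[0,0.003,0,0,0,0,0.04]],
  ],
)

```text
clock: 5.88
tool_pos: [631.0, -80.0, 267.4]
ee_rot: [0.254, -0.653, 0.661, -0.267]
ft_force: [-4.1, 0.5, 16.4]
width: 0.603
```

Run:
```python
from mv import *
st=cur(); print(st["moment"].round(2)); m=R.from_quat(st["ee_rot"]).as_matrix(); print(m.round(4)); a=np.arctan2(m[1,2],m[0,2]); print(np.degrees(a))
print(rows(st,st["tool_pos"],frame([0,0,-1],[np.cos(a),np.sin(a),0]),1).round(4))
```

```text
t 5.88 pos [631.  -80.  267.4] q [-0.25  0.52  1.16  0.    1.44  0.57] F [-4.1  0.5 16.4] w 0.603
[ 0.6   1.47 -0.02]
[[-0.7282  0.0215  0.6851]
 [-0.6853 -0.004  -0.7283]
 [-0.013  -0.9998  0.0176]]
-46.75105373950385
[[ 0.      0.      0.     -0.0176  0.0001 -0.013 ]]
```

move_arm(
  plan=[
    [[0,0.0035,0,-0.012,-0.08,-0.006,0.04],[0,0.0035,0,-0.005,-0.08,-0.002,0.04]],
  ],
)

```text
clock: 6.05
tool_pos: [631.0, -80.0, 267.3]
ee_rot: [0.31, -0.632, 0.635, -0.317]
ft_force: [-8.3, 1.9, 18.8]
width: 0.602
```

Run:
```python
from mv import *
st=cur(); print(st["moment"].round(2)); m=R.from_quat(st["ee_rot"]).as_matrix(); print(m.round(4)); a=np.arctan2(m[1,2],m[0,2]); print(np.degrees(a))
print(rows(st,st["tool_pos"],frame([0,0,-1],[np.cos(a),np.sin(a),0]),1).round(4))
```

```text
t 6.05 pos [631.  -80.  267.3] q [-0.25  0.53  1.15  0.    1.46  0.4 ] F [-8.3  1.9 18.8] w 0.602
[ 0.46  1.45 -0.05]
[[-6.073e-01  1.040e-02  7.944e-01]
 [-7.944e-01  1.000e-04 -6.074e-01]
 [-6.400e-03 -9.999e-01  8.100e-03]]
-37.40073837998499
[[ 0.      0.      0.     -0.0081  0.     -0.0064]]
```

move_arm(
  plan=[
    [[0,0.0035,0,-0.007,-0.08,-0.005,0.04],[0,0.0035,0,-0.005,-0.08,-0.004,0.04],[0,0.0035,0,-0.005,-0.08,-0.004,0.04],[0,0.0035,0,-0.005,-0.08,-0.004,0.04]],
  ],
)

```text
clock: 6.38
tool_pos: [630.9, -79.9, 267.3]
ee_rot: [0.417, -0.571, 0.574, -0.412]
ft_force: [-6.4, 2.6, 17.3]
width: 0.599
```

```bash
cat > ck.py <<'E'
from mv import *
st=cur(); print(st["moment"].round(2)); m=R.from_quat(st["ee_rot"]).as_matrix(); a=np.arctan2(m[1,2],m[0,2]); print(np.degrees(a))
print(rows(st,st["tool_pos"],frame([0,0,-1],[np.cos(a),np.sin(a),0]),1).round(4))
E
python3 ck.py
```

```text
t 6.38 pos [630.9 -79.9 267.3] q [-0.24  0.54  1.13 -0.01  1.47  0.08] F [-6.4  2.6 17.3] w 0.599
[ 0.51  0.98 -0.07]
-18.165900608645742
[[0.     0.     0.     0.001  0.     0.0083]]
```

move_arm(
  plan=[
    [[0,0.0035,0,0,-0.08,0.006,0.04],[0,0.0035,0,0,-0.08,0.001,0.04],[0,0.0035,0,-0.003,-0.08,-0.002,0.04],[0,0.0035,0,-0.003,-0.08,-0.002,0.04]],
  ],
)

```text
clock: 6.72
tool_pos: [630.6, -79.9, 267.3]
ee_rot: [0.505, -0.492, 0.499, -0.504]
ft_force: [-6.7, 1.6, 16.6]
width: 0.603
```

```bash
python3 ck.py
```

```text
t 6.72 pos [630.6 -79.9 267.3] q [-0.24  0.53  1.14 -0.01  1.46 -0.26] F [-6.7  1.6 16.6] w 0.603
[ 0.46  1.26 -0.02]
1.090900025217943
[[ 0.      0.      0.     -0.0055 -0.      0.0079]]
```

move_arm(
  plan=[
    [[0,0.0035,0,-0.005,-0.08,0.005,0.04],[0,0.0035,0,-0.003,-0.08,0.001,0.04]],
  ],
)

```text
clock: 6.88
tool_pos: [630.5, -79.9, 267.4]
ee_rot: [0.545, -0.449, 0.453, -0.544]
ft_force: [-7.0, 2.1, 18.3]
width: 0.605
```

```bash
python3 ck.py; python3 -c "
from mv import *
print(bot.get_state()['joint_torque'].round(3))"
```

```text
t 6.88 pos [630.5 -79.9 267.4] q [-0.24  0.53  1.14 -0.    1.46 -0.43] F [-7.   2.1 18.3] w 0.605
[ 0.37  1.19 -0.06]
10.726925084030533
[[ 0.      0.      0.     -0.0033 -0.      0.0052]]
[ -0.655 -42.833 -22.49   -0.085  -2.307   1.233]
```

move_arm(
  plan=[
    [[0,0.0035,0,-0.003,-0.055,0.001,0.04],[0,0.0035,0,0,0,0,0.04]],
  ],
)

```text
clock: 7.05
tool_pos: [630.5, -79.9, 267.3]
ee_rot: [-0.558, 0.43, -0.437, 0.558]
ft_force: [-6.5, 1.3, 19.1]
width: 0.6
```

```bash
python3 ck.py; python3 -c "
from mv import *
print(bot.get_state()['joint_torque'].round(3))"
```

```text
t 7.05 pos [630.5 -79.9 267.3] q [-0.24  0.53  1.15 -0.    1.46 -0.49] F [-6.5  1.3 19.1] w 0.6
[ 0.47  1.29 -0.03]
14.297019997882444
[[ 0.      0.      0.     -0.0061 -0.      0.0076]]
[ -0.657 -42.55  -22.531  -0.077  -2.286  -0.701]
```

move_arm(
  plan=[
    [[0,0.001,0,0,0,0,0.04],[0,0,0,0,0,0,0.0918],[0,0,0,0,0,0,0.0918],[0,0,0,0,0,0,0.0918],[0,0,0,0,0,0,0.0918]],
  ],
)

```text
clock: 7.47
tool_pos: [630.8, -80.5, 269.1]
ee_rot: [-0.558, 0.429, -0.439, 0.559]
ft_force: [-0.0, -0.8, -0.8]
width: 0.843
```

```bash
python3 ck.py; python3 -c "
from mv import *
print(bot.get_state()['joint_torque'].round(3))"
```

```text
t 7.47 pos [630.8 -80.5 269.1] q [-0.25  0.53  1.15 -0.    1.46 -0.49] F [-0.  -0.8 -0.8] w 0.843
[-0.   -0.05 -0.03]
14.30792927601931
[[ 0.      0.      0.     -0.0102 -0.0001  0.0105]]
[ 2.7000e-02 -5.4415e+01 -2.6235e+01  3.4000e-02  1.8000e-02 -1.0000e-03]
```

move_arm(
  plan=[
    [[0,-0.02,0,-0.01,0,0.01,0.0918],[0,-0.035,0,0,0,0,0.0918],[0,-0.035,0,0,0,0,0.0918],[0,-0.01,0,0,-0.08,0,0.0918],[0,0,0,0,-0.08,0,0.0918]],
  ],
)

```text
clock: 7.88
tool_pos: [629.9, -80.6, 367.1]
ee_rot: [0.593, -0.391, 0.383, -0.59]
ft_force: [0.4, -0.2, 0.1]
width: 1.0
```

```bash
python3 ck.py
python3 - <<'E'
from mv import *
print(bot.get_state()['joint_torque'].round(3))
W=bot.camera("wrist");S=bot.camera("scene")
cv2.imwrite("pics/w3.png",W["frame"][:,:,::-1]);cv2.imwrite("pics/s3.png",cv2.resize(S["frame"][100:340,100:400,::-1],None,fx=2.5,fy=2.5))
E
```

```text
t 7.88 pos [629.9 -80.6 367.1] q [-0.25  0.52  0.9  -0.    1.74 -0.66] F [ 0.4 -0.2  0.1] w 1.0
[-0.04 -0.17  0.  ]
23.621469035180734
[[ 0.      0.      0.      0.0095 -0.     -0.0067]]
[-3.0000e-02 -5.5243e+01 -2.7610e+01  4.1000e-02  5.0800e-01  1.4360e+00]
```

View pics/w3.png

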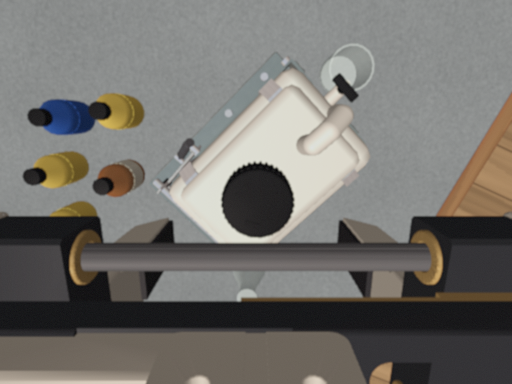

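View pics/s3.png

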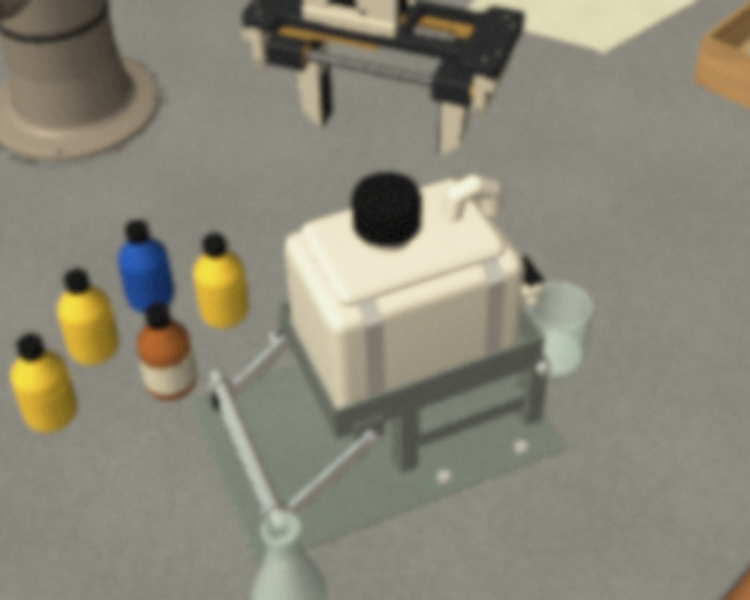

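Run:
```python
from mv import *
st=cur();W=bot.camera("wrist");S=bot.camera("scene");D=bot.camera("side")
def toS(P):
    c_,s_=np.cos(P0[2]),np.sin(P0[2]); d=P[:2]-P0[:2]; return np.round([c_*d[0]+s_*d[1],-s_*d[0]+c_*d[1]])
print("flask neck w",toS(onz(W,(247,296),105)),"amber cap w",toS(onz(W,(103,187),105)))
print("flask neck s",toS(onz(S,(100+282/2.5,100+525/2.5),105)),"amber top s",toS(onz(S,(100+157/2.5,100+312/2.5),105)))
for n in ("flask_mid","amber_mid"):
  for k,c in (("scene",S),("side",D)):
    for a in bot.look_for(n,k): print(n,k,np.round(a["extent"]),round(a["p"],2))
    for a in bot.tip_of(n,k): print(n,k,np.round(a["xy"]),round(a["p"],2),toS(onz(c,a["xy"],52)))
```

```text
t 7.98 pos [629.6 -80.5 365.4] q [-0.25  0.52  0.9  -0.    1.73 -0.66] F [-0.5 -0.2 -0.1] w 1.001
flask neck w [-184. -128.] amber cap w [-207.  133.]
flask neck s [-186. -131.] amber top s [-211.  133.]
flask_mid scene [198. 304. 231. 350.] 0.95
flask_mid scene [216. 326.] 0.64 [-186. -135.]
flask_mid side [257. 168.] 0.71 [-180.    8.]
amber_mid scene [156. 225. 181. 262.] 0.97
amber_mid scene [103. 234. 128. 277.] 0.91
amber_mid scene [149. 187. 168. 227.] 0.84
amber_mid scene [121. 209. 143. 249.] 0.62
amber_mid scene [176. 194. 200. 231.] 0.58
amber_mid scene [157. 207.] 0.89 [-201.  248.]
amber_mid scene [115. 249.] 0.76 [-329.  157.]
amber_mid scene [188. 212.] 0.71 [-133.  200.]
amber_mid scene [164. 240.] 0.58 [-216.  134.]
amber_mid side [294. 160. 312. 194.] 0.97
amber_mid side [312. 138. 334. 169.] 0.75
amber_mid side [328. 180. 351. 214.] 0.75
amber_mid side [303. 187. 322. 223.] 0.72
amber_mid side [323. 157. 343. 186.] 0.6
amber_mid side [180. 129. 282. 236.] 0.17
amber_mid side [319. 153.] 0.94 [-324.  141.]
amber_mid side [302. 173.] 0.88 [-224.  132.]
amber_mid side [309. 202.] 0.82 [-138.  195.]
amber_mid side [334. 170.] 0.63 [-280.  207.]
amber_mid side [335. 196.] 0.56 [-191.  250.]
```

Run:
```python
from h import *
# FK fit: precise-ish states
data=[((-1.301,.342,1.524,1.275),(212.082,-480.276,237.741)),((-.25,.53,1.13,1.48),(631.8,-82.3,271.2)),((-.25,.52,.9,1.74),(629.9,-80.6,367.1)),((-.26,.51,1.05,1.57),(629.3,-86.7,315.1)),((-.45,.35,1.13,1.66),(533.9,-173.4,377.3)),((-.24,.53,1.14,1.46),(630.5,-79.9,267.4))]
def f(x):
    a2,a3,h,d,r0=x;o=[]
    for (q1,q2,q3,q5),P in data:
        r=np.hypot(P[0],P[1]); rr=np.sqrt(max(r*r-d*d,0))
        o+=[a2*np.sin(q2)+a3*np.sin(q2+q3)+r0-rr, h+a2*np.cos(q2)+a3*np.cos(q2+q3)-P[2], 300*(q1+np.arcsin(d/r)-np.arctan2(P[1],P[0]))]
    return o
s=least_squares(f,[400,400,200,76,0]);print(s.x.round(1),np.round(s.fun,1))
```

```text
[ 534.3  381.6 -155.8   76.1  -15.4] [ 9.4 -1.2 -0.2  2.2  0.  -0.2 -3.1 -1.9 -0.8 -3.7 -0.4 -0.9 -8.3  3.4
  0.   3.5  0.   1.8]
```

```bash
cat >> mv.py <<'E'
def SW(x,y,z): return w2(P0,(x,y,z))[0]
def Rb(A):
    A=np.radians(A); c,s=np.cos(P0[2]),np.sin(P0[2])
    return frame([np.cos(A)*c,np.cos(A)*s,-np.sin(A)],[s,-c,0])
def toS3(P):
    c_,s_=np.cos(P0[2]),np.sin(P0[2]); d=np.array(P)[:2]-P0[:2]; return np.array([c_*d[0]+s_*d[1],-s_*d[0]+c_*d[1],P[2]])
E
python3 - <<'E'
from mv import *
st=cur(); show(st,SW(-306,0,345),Rb(40))
E
```

```text
t 8.53 pos [629.1 -80.3 364.7] q [-0.25  0.52  0.9  -0.    1.73 -0.66] F [0.5 0.6 0.4] w 1.001
[0.0195, 0.002, -0.0191, 0.0358, 0.073, 0.0822]
[0.0209, -0.0003, -0.0177, 0.0358, 0.073, 0.0822]
[0.022, -0.0026, -0.016, 0.0358, 0.073, 0.0822]
[0.0228, -0.005, -0.0143, 0.0358, 0.073, 0.0822]
[0.0232, -0.0074, -0.0124, 0.0358, 0.073, 0.0822]
[0.0234, -0.0097, -0.0104, 0.0358, 0.073, 0.0822]
[0.0231, -0.012, -0.0083, 0.0358, 0.073, 0.0822]
[0.0226, -0.0141, -0.0061, 0.0358, 0.073, 0.0822]
[0.0217, -0.0161, -0.004, 0.0358, 0.073, 0.0822]
[0.0205, -0.018, -0.0018, 0.0358, 0.073, 0.0822]
```

move_arm(
  plan=[
    [[0.02,-0.005,-0.019,0.036,0.073,0.082,0.0],[0.021,-0.003,-0.018,0.036,0.073,0.082,0.0],[0.022,-0.005,-0.016,0.036,0.073,0.082,0.0],[0.023,-0.006,-0.014,0.036,0.073,0.082,0.0],[0.023,-0.008,-0.012,0.036,0.073,0.082,0.0]],
  ],
  force=30,
)

```text
clock: 8.95
tool_pos: [583.7, -200.7, 370.9]
ee_rot: [-0.363, 0.568, -0.384, 0.631]
ft_force: [1.0, 0.2, -0.4]
width: 0.689
```

Run:
```python
from mv import *
st=cur(); show(st,SW(-306,0,345),Rb(40))
```

```text
t 8.95 pos [ 583.7 -200.7  370.9] q [-0.66  0.56  0.91  0.43  1.88 -0.61] F [ 1.   0.2 -0.4] w 0.689
[0.0257, -0.0079, -0.0116, 0.0356, 0.0748, 0.0787]
[0.0257, -0.0103, -0.0093, 0.0356, 0.0748, 0.0787]
[0.0254, -0.0126, -0.007, 0.0356, 0.0748, 0.0787]
[0.0248, -0.0148, -0.0046, 0.0356, 0.0748, 0.0787]
[0.0238, -0.0169, -0.0022, 0.0356, 0.0748, 0.0787]
```

move_arm(
  plan=[
    [[0.0255,-0.008,-0.0115,0.036,0.075,0.079,0.0],[0.0255,-0.01,-0.009,0.036,0.075,0.079,0.0],[0.0255,-0.0125,-0.007,0.036,0.075,0.079,0.0],[0.025,-0.015,-0.0045,0.036,0.075,0.079,0.0],[0.015,-0.01,-0.002,0.025,0.05,0.05,0.0]],
  ],
)

```text
clock: 9.37
tool_pos: [530.3, -332.8, 345.7]
ee_rot: [-0.114, 0.695, -0.368, 0.608]
ft_force: [-0.5, -0.0, -1.9]
width: 0.323
```

Run:
```python
from mv import *
st=cur(); show(st,SW(-306,0,250),Rb(40)); print(toS3(st["tool_pos"]))
```

```text
t 9.37 pos [ 530.3 -332.8  345.7] q [-1.    0.69  0.93  0.75  1.98 -0.48] F [-0.5 -0.  -1.9] w 0.323
[0.0246, 0.0204, 0.0001, -0.0024, 0.0021, 0.003]
[0.0246, 0.0203, 0.0002, -0.0024, 0.0021, 0.003]
[0.0247, 0.0202, 0.0003, -0.0024, 0.0021, 0.003]
[-304.51729896    1.12722908  345.72707815]
```

move_arm(
  plan=[
    [[0.025,0.021,0,-0.002,0.002,0.003,0.0],[0.025,0.021,0,-0.002,0.002,0.003,0.0],[0.025,0.021,0,-0.002,0.002,0.003,0.0],[0.02,0.017,0,0,0,0,0.0],[0.01,0.009,0,0,0,0,0.0]],
  ],
)

```text
clock: 9.78
tool_pos: [525.6, -343.2, 201.4]
ee_rot: [-0.105, 0.699, -0.369, 0.603]
ft_force: [-0.6, 0.3, -0.5]
width: 0.01
```

Run:
```python
from mv import *
st=cur(); show(st,SW(-251,0,101),Rb(40)); print(toS3(st["tool_pos"]))
S=bot.camera("scene");D=bot.camera("side");W=bot.camera("wrist")
cv2.imwrite("pics/s4.png",cv2.resize(S["frame"][100:384,50:400,::-1],None,fx=2,fy=2));cv2.imwrite("pics/d4.png",cv2.resize(D["frame"][80:330,150:480,::-1],None,fx=2,fy=2));cv2.imwrite("pics/w4.png",W["frame"][:,:,::-1])
```

```text
t 9.78 pos [ 525.6 -343.2  201.4] q [-1.02  0.8   1.12  0.69  1.77 -0.68] F [-0.6  0.3 -0.5] w 0.01
[0.0088, 0.0286, 0.0001, -0.0038, -0.0032, -0.0]
[0.0088, 0.0286, 0.0002, -0.0038, -0.0032, -0.0]
[0.0088, 0.0286, 0.0002, -0.0038, -0.0032, -0.0]
[0.0088, 0.0286, 0.0003, -0.0038, -0.0032, -0.0]
[-315.88840252    1.59042698  201.43868186]
```

View pics/s4.png

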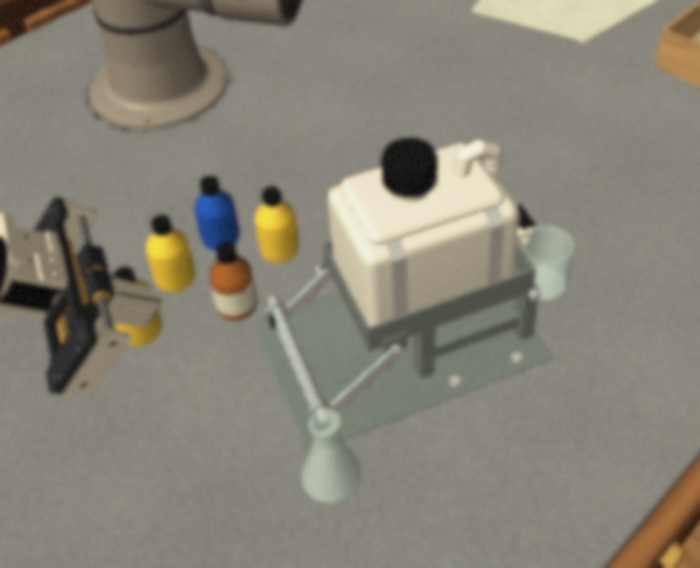

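View pics/d4.png

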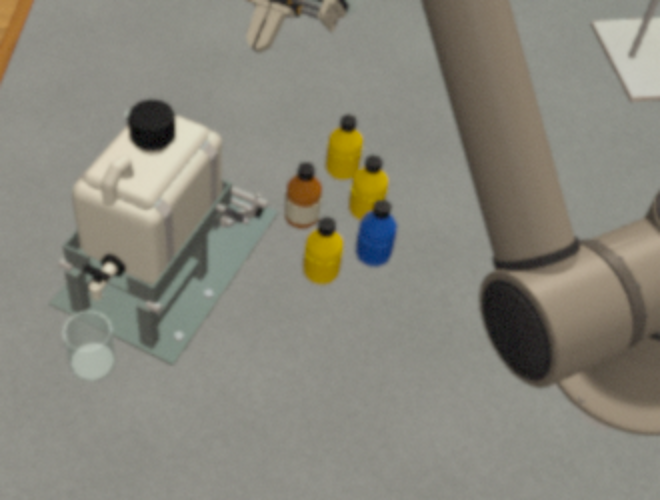

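View pics/w4.png

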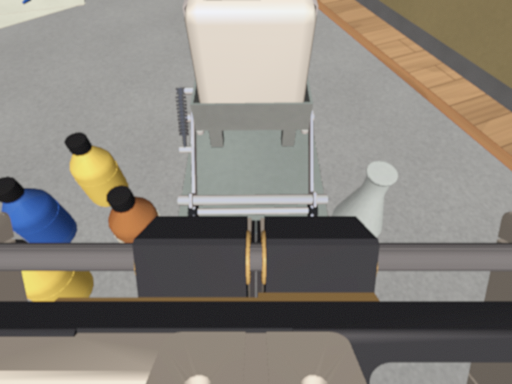

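Run:
```python
from mv import *
W=bot.camera("wrist")
print(proj(W,[SW(-178,92,40),SW(-178,0,40),SW(-178,-92,40),SW(-214,133,105),SW(-186,-131,105)]).round(1)); print(bot.tip_of("bar_mid","wrist"))
cv2.imwrite("pics/w5.png",cv2.resize(W["frame"][130:270,60:420,::-1],None,fx=2.2,fy=2.2))
st=cur(); show(st,SW(-251,0,101),Rb(40),4)
```

```text
[[178.7 202.2]
 [253.5 201.2]
 [327.8 200.2]
 [118.6 196.7]
 [378.3 171.3]]
[{'xy': [247.5, 197.1], 'p': 0.78}]
t 10.03 pos [ 527.2 -343.7  206.9] q [-1.02  0.8   1.12  0.69  1.77 -0.68] F [ 0.2 -0.2  0. ] w 0.006
[0.0098, 0.0294, -0.0005, -0.0047, -0.0016, 0.0008]
[0.0098, 0.0294, -0.0004, -0.0047, -0.0016, 0.0008]
[0.0098, 0.0294, -0.0003, -0.0047, -0.0016, 0.0008]
[0.0099, 0.0294, -0.0001, -0.0047, -0.0016, 0.0008]
```

View pics/w5.png

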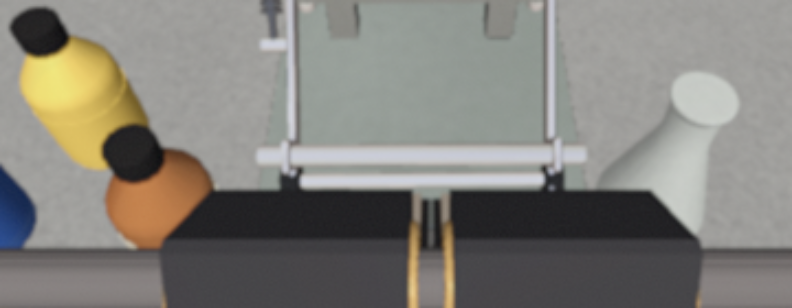

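move_arm(
  plan=[
    [[0.01,0.029,0,-0.005,-0.002,0.001,0.0],[0.01,0.029,0,-0.005,-0.002,0.001,0.0],[0.01,0.029,0,-0.005,-0.002,0.001,0.0],[0.01,0.029,0,0,0,0,0.0]],
  ],
)

```text
clock: 10.37
tool_pos: [557.4, -293.2, 113.5]
ee_rot: [-0.114, 0.687, -0.376, 0.612]
ft_force: [0.3, 0.1, -0.3]
width: 0.004
```

Run:
```python
from mv import *
st=cur(); show(st,SW(-200,0,58),Rb(40),2); print(toS3(st["tool_pos"]))
```

```text
t 10.37 pos [ 557.4 -293.2  113.5] q [-0.94  0.86  1.26  0.71  1.55 -0.78] F [ 0.3  0.1 -0.3] w 0.004
[0.002, 0.0398, -0.0057, -0.0122, 0.0099, 0.0084]
[0.0023, 0.0399, -0.0052, -0.0122, 0.0099, 0.0084]
[-257.63539494   -9.28487057  113.47551297]
```

move_arm(
  plan=[
    [[0.001,0.008,-0.0095,-0.014,0.012,0.01,0.0],[0,0,0,-0.005,0.004,0.003,0.0]],
  ],
)

```text
clock: 10.53
tool_pos: [551.1, -280.8, 106.7]
ee_rot: [-0.113, 0.697, -0.363, 0.608]
ft_force: [0.5, -0.1, 0.3]
width: 0.003
```

Run:
```python
from mv import *
st=cur(); show(st,SW(-200,0,58),Rb(40),2); print(toS3(st["tool_pos"]))
```

```text
t 10.53 pos [ 551.1 -280.8  106.7] q [-0.93  0.86  1.29  0.71  1.55 -0.78] F [ 0.5 -0.1  0.3] w 0.003
[0.003, 0.0342, 0.0006, 0.0001, 0.0021, 0.0009]
[0.003, 0.0342, 0.0006, 0.0001, 0.0021, 0.0009]
[-248.50465345    1.11764587  106.72842827]
```

move_arm(
  plan=[
    [[0.0015,0.017,0,0,0.001,0,0.0],[0.0015,0.017,0,0,0.001,0,0.0],[0.001,0.01,0,0,0,0,0.0]],
  ],
)

```text
clock: 10.78
tool_pos: [564.9, -256.7, 82.6]
ee_rot: [-0.113, 0.693, -0.368, 0.609]
ft_force: [-1.2, 1.4, -0.6]
width: 0.001
```

Run:
```python
from mv import *
st=cur(); show(st,SW(-200,0,58),Rb(40),1); print(toS3(st["tool_pos"]))
```

```text
t 10.78 pos [ 564.9 -256.7   82.6] q [-0.9   0.88  1.33  0.73  1.48 -0.81] F [-1.2  1.4 -0.6] w 0.001
[0.0051, 0.0319, -0.0031, -0.0087, 0.0091, 0.0063]
[-220.9755785    -2.78409138   82.60998723]
```

move_arm(
  plan=[
    [[0.004,0.016,-0.004,-0.008,0.008,0.006,0.0],[0.003,0.012,-0.002,-0.003,0.003,0.002,0.0]],
  ],
)

```text
clock: 10.95
tool_pos: [567.3, -240.7, 62.0]
ee_rot: [-0.112, 0.697, -0.364, 0.608]
ft_force: [0.5, -0.3, -0.2]
width: 0.004
```

Run:
```python
from mv import *
st=cur(); show(st,SW(-193,0,53),Rb(40),1); print(toS3(st["tool_pos"]))
```

```text
t 10.95 pos [ 567.3 -240.7   62. ] q [-0.88  0.9   1.36  0.75  1.44 -0.82] F [ 0.5 -0.3 -0.2] w 0.004
[-0.001, 0.0152, 0.0009, -0.0025, 0.0024, 0.0009]
[-205.23339975    0.9190727    62.02445223]
```

move_arm(
  plan=[
    [[-0.001,0.014,0,-0.002,0.002,0.001,0.0],[-0.003,0.006,-0.001,0,0,0,0.0]],
  ],
)

```text
clock: 11.12
tool_pos: [573.2, -223.4, 50.8]
ee_rot: [-0.111, 0.698, -0.364, 0.606]
ft_force: [-8.4, -20.0, 5.4]
width: 0.004
```

```bash
cat > cs.py <<'E'
from mv import *
st=cur(); s=toS3(st["tool_pos"]); print("S",s.round(1)); m=R.from_quat(st["ee_rot"]); print("rot err to Rb40",(m.inv()*Rb(40)).as_rotvec().round(4))
c_,s_=np.cos(P0[2]),np.sin(P0[2]);F=st["ft_force"];print("F_S",round(c_*F[0]+s_*F[1],1),round(-s_*F[0]+c_*F[1],1),round(F[2],1))
# planned TCP path
bx=np.array([-178,-158,-139,-116,-85.])-13; bz=np.array([40,38,37,34,29.])+11
for dx in (10,15): 
    x=s[0]+dx; t=np.array([x,0,np.interp(x,bx,bz)]); print(dx,show(st,SW(*t),Rb(40),1))
E
python3 cs.py
```

```text
t 11.12 pos [ 573.2 -223.4   50.8] q [-0.85  0.91  1.39  0.76  1.4  -0.83] F [ -8.4 -20.    5.4] w 0.004
S [-187.     1.9   50.8]
rot err to Rb40 [-0.001  -0.0009  0.0003]
F_S -21.7 0.4 5.4
[-0.0055, 0.0084, 0.0019, -0.001, -0.0009, 0.0003]
10 None
[-0.0084, 0.0126, 0.0019, -0.001, -0.0009, 0.0003]
15 None
```

move_arm(
  plan=[
    [[-0.0075,0.0115,0.001,0,0,0,0.0],[-0.0075,0.0115,0,0,0,0,0.0]],
  ],
)

```text
clock: 11.28
tool_pos: [578.7, -211.6, 49.3]
ee_rot: [-0.117, 0.695, -0.371, 0.604]
ft_force: [-26.2, -23.3, 18.1]
width: 0.005
```

```bash
python3 cs.py
```

```text
t 11.28 pos [ 578.7 -211.6   49.3] q [-0.83  0.89  1.41  0.77  1.37 -0.82] F [-26.2 -23.3  18.1] w 0.005
S [-174.     1.2   49.3]
rot err to Rb40 [-0.0055  0.0022  0.0193]
F_S -31.3 15.7 18.1
[-0.0061, 0.008, 0.0011, -0.0055, 0.0022, 0.0193]
10 None
[-0.0092, 0.0119, 0.0011, -0.0055, 0.0022, 0.0193]
15 None
```

move_arm(
  plan=[
    [[-0.0085,0.0115,0.0,-0.005,0.002,0.015,0.0],[-0.0085,0.0115,0,0,0,0.005,0.0]],
  ],
)

```text
clock: 11.45
tool_pos: [587.1, -192.9, 48.5]
ee_rot: [-0.113, 0.696, -0.369, 0.606]
ft_force: [-5.2, -7.5, -0.1]
width: 0.004
```

```bash
python3 cs.py
```

```text
t 11.45 pos [ 587.1 -192.9   48.5] q [-0.81  0.89  1.43  0.79  1.35 -0.82] F [-5.2 -7.5 -0.1] w 0.004
S [-153.5    0.3   48.5]
rot err to Rb40 [-0.0073  0.0007  0.0097]
F_S -8.9 2.1 -0.1
[-0.0052, 0.0087, 0.0003, -0.0073, 0.0007, 0.0097]
10 None
[-0.008, 0.0129, 0.0002, -0.0073, 0.0007, 0.0097]
15 None
```

Run:
```python
from mv import *
S=bot.camera("scene");W=bot.camera("wrist")
a=cv2.resize(S["frame"][150:370,130:350,::-1],(560,560));b=cv2.resize(W["frame"][:270,100:420,::-1],None,fx=.75,fy=.75)
cv2.imwrite("pics/s6.png",a);cv2.imwrite("pics/w6.png",W["frame"][:,:,::-1])
```

```text
(no output)
```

View pics/s6.png

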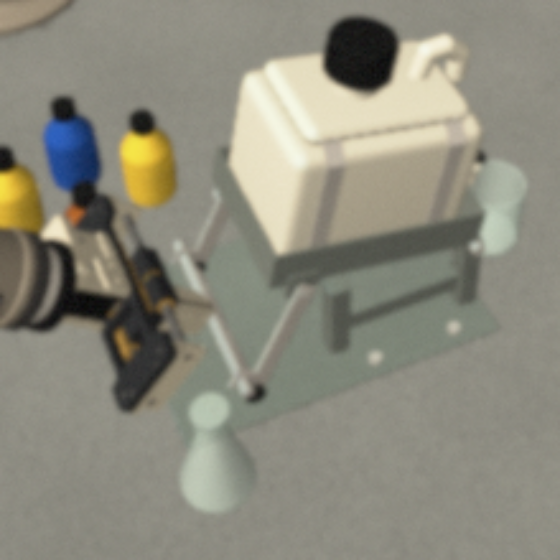

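View pics/w6.png

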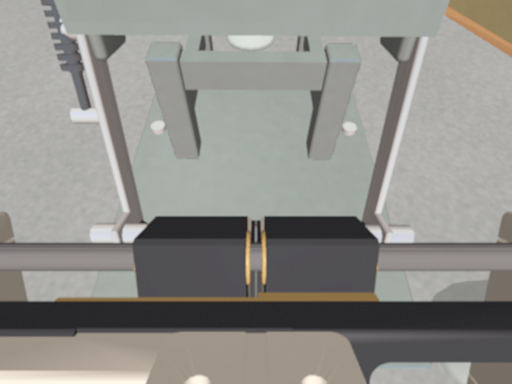

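The jug's rear has lifted and the bar is on the fingertips (bar about (185,245)–(250,390) in the crop). Flask and amber are untouched, so I keep pushing.

move_arm(
  plan=[
    [[-0.008,0.0125,0.0,-0.006,0.001,0.009,0.0],[-0.008,0.0125,0,0,0,0.003,0.0]],
  ],
)

```text
clock: 11.72
tool_pos: [598.5, -166.9, 45.1]
ee_rot: [-0.111, 0.697, -0.364, 0.607]
ft_force: [-2.9, -3.2, -0.0]
width: 0.007
```

```bash
python3 cs.py
```

```text
t 11.72 pos [ 598.5 -166.9   45.1] q [-0.77  0.89  1.45  0.82  1.33 -0.82] F [-2.9 -3.2 -0. ] w 0.007
S [-125.2   -0.6   45.1]
rot err to Rb40 [-0.0035  0.0005 -0.0007]
F_S -4.0 1.5 -0.0
[-0.0046, 0.0092, -0.0006, -0.0035, 0.0005, -0.0007]
10 None
[-0.0072, 0.0135, -0.0006, -0.0035, 0.0005, -0.0007]
15 None
```

move_arm(
  plan=[
    [[-0.006,0.011,0.0,-0.003,0,0,0.0],[-0.004,0.008,-0.001,0,0,0,0.0]],
  ],
)

```text
clock: 11.88
tool_pos: [606.3, -146.9, 40.7]
ee_rot: [-0.111, 0.698, -0.364, 0.607]
ft_force: [1.0, -4.0, 1.4]
width: 0.01
```

```bash
python3 cs.py
python3 - <<'E'
from mv import *
S=bot.camera("scene");W=bot.camera("wrist")
cv2.imwrite("pics/s7.png",cv2.resize(S["frame"][150:370,130:350,::-1],(560,560)));cv2.imwrite("pics/w7.png",W["frame"][:,:,::-1])
E
```

```text
t 11.88 pos [ 606.3 -146.9   40.7] q [-0.73  0.89  1.46  0.84  1.3  -0.82] F [ 1.  -4.   1.4] w 0.01
S [-103.7   -0.4   40.7]
rot err to Rb40 [-0.0023  0.0009  0.    ]
F_S -3.4 -2.4 1.4
[-0.0059, 0.0081, -0.0004, -0.0023, 0.0009, 0.0]
10 None
[-0.0091, 0.0119, -0.0004, -0.0023, 0.0009, 0.0]
15 None
```

View pics/s7.png

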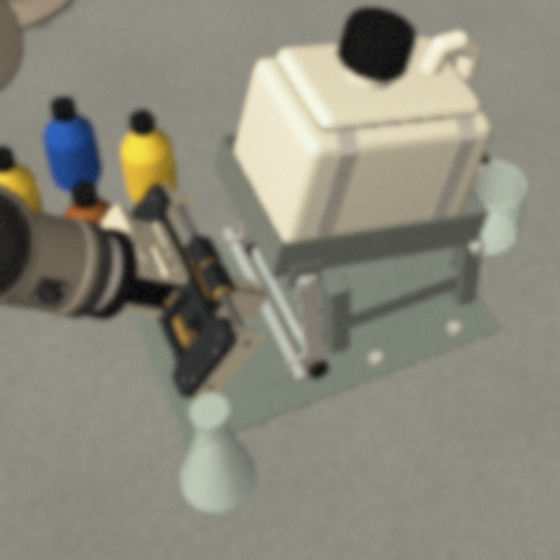

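View pics/w7.png

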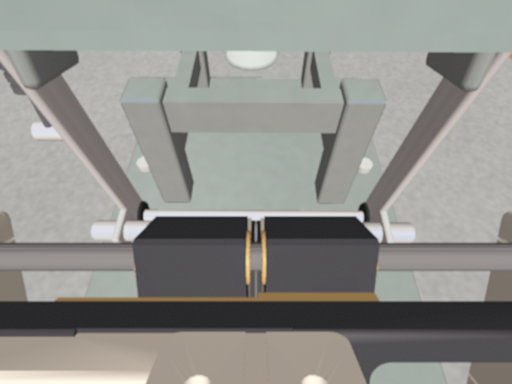

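move_arm(
  plan=[
    [[-0.003,0.006,0.0,-0.002,0,0,0.0],[-0.002,0.004,0,0,0,0,0.0]],
  ],
)

```text
clock: 12.15
tool_pos: [609.3, -137.2, 38.0]
ee_rot: [-0.114, 0.698, -0.363, 0.607]
ft_force: [-22.3, -28.3, 17.7]
width: 0.003
```

```bash
python3 cs.py
```

```text
t 12.15 pos [ 609.3 -137.2   38. ] q [-0.72  0.9   1.47  0.85  1.29 -0.81] F [-22.3 -28.3  17.7] w 0.003
S [-93.6   0.4  38. ]
rot err to Rb40 [0.0019 0.0021 0.0021]
F_S -34.5 10.2 17.7
[-0.0079, 0.0064, 0.0004, 0.0019, 0.0021, 0.0021]
10 None
[-0.0112, 0.0102, 0.0004, 0.0019, 0.0021, 0.0021]
15 None
```

move_arm(
  plan=[
    [[0,-0.012,0,0,0,0,0.0],[0,-0.018,0,0,0,0,0.0],[0,-0.018,0,0,0,0,0.0]],
  ],
)

```text
clock: 12.4
tool_pos: [594.6, -168.7, 67.8]
ee_rot: [-0.115, 0.7, -0.36, 0.606]
ft_force: [0.5, -0.5, 0.2]
width: 0.002
```

```bash
python3 cs.py
python3 - <<'E'
from mv import *
st=bot.get_state(); print("goal"); show(st,SW(-260,0,160),Rb(40))
E
```

```text
t 12.4 pos [ 594.6 -168.7   67.8] q [-0.77  0.86  1.44  0.8   1.36 -0.79] F [ 0.5 -0.5  0.2] w 0.002
S [-128.2    2.3   67.8]
rot err to Rb40 [0.0088 0.0003 0.    ]
F_S -0.3 -0.6 0.2
[0.0124, 0.0234, 0.0025, 0.0088, 0.0003, 0.0]
10 None
[0.0098, 0.0278, 0.0026, 0.0088, 0.0003, 0.0]
15 None
goal
[0.0028, -0.032, 0.0002, 0.0018, 0.0001, 0.0]
[0.0028, -0.032, 0.0002, 0.0018, 0.0001, 0.0]
[0.0028, -0.032, 0.0003, 0.0018, 0.0001, 0.0]
[0.0028, -0.032, 0.0004, 0.0018, 0.0001, 0.0]
[0.0028, -0.032, 0.0004, 0.0018, 0.0001, 0.0]
```

move_arm(
  plan=[
    [[0.001,-0.018,0.0035,0.006,0,0,0.0],[0.001,-0.018,0.002,0.002,0,0,0.0]],
  ],
)

```text
clock: 12.57
tool_pos: [588.6, -197.2, 90.3]
ee_rot: [-0.112, 0.699, -0.361, 0.607]
ft_force: [-0.3, 0.1, -0.3]
width: 0.004
```

```bash
python3 cs.py
python3 - <<'E'
from mv import *
S=bot.camera("scene")
cv2.imwrite("pics/s8.png",cv2.resize(S["frame"][150:370,130:350,::-1],(560,560)))
E
```

```text
t 12.57 pos [ 588.6 -197.2   90.3] q [-0.81  0.84  1.39  0.78  1.43 -0.76] F [-0.3  0.1 -0.3] w 0.004
S [-157.    -2.6   90.3]
rot err to Rb40 [ 0.0034 -0.0002 -0.0018]
F_S -0.1 0.3 -0.3
[0.0266, 0.0353, -0.0025, 0.0034, -0.0002, -0.0018]
10 None
[0.0239, 0.0395, -0.0025, 0.0034, -0.0002, -0.0018]
15 None
```

View pics/s8.png

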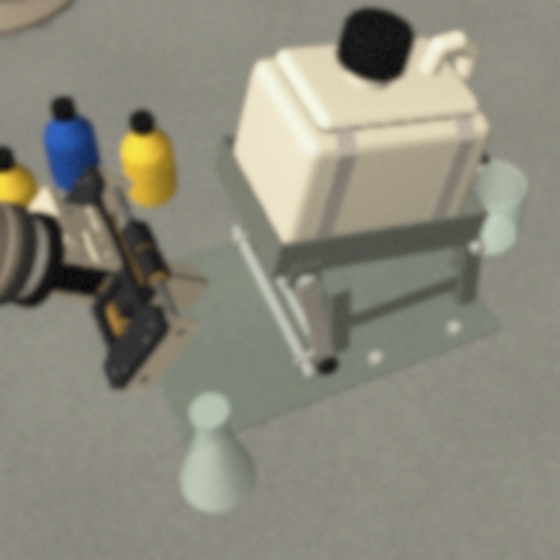

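move_arm(
  plan=[
    [[-0.008,-0.022,-0.001,0,0,0,0.0],[-0.01,-0.025,0,0,0,0,0.0],[-0.012,-0.03,0,0,0,0,0.0],[-0.012,-0.03,0,0,0,0,0.0],[-0.015,-0.03,0,0,0,0,0.0],[-0.015,-0.03,0,0,0,0,0.0],[0,0,0,0,0,0,0.0],[0,0,0,0,0,0,0.0]],
  ],
)

```text
clock: 13.28
tool_pos: [556.3, -274.9, 258.7]
ee_rot: [-0.111, 0.7, -0.359, 0.607]
ft_force: [-1.0, 0.2, -1.4]
width: 0.005
```

```bash
python3 cs.py
python3 - <<'E'
from mv import *
S=bot.camera("scene");D=bot.camera("side");W=bot.camera("wrist")
cv2.imwrite("pics/s9.png",cv2.resize(S["frame"][100:370,70:400,::-1],None,fx=2.2,fy=2.2))
cv2.imwrite("pics/d9.png",cv2.resize(D["frame"][100:300,150:380,::-1],None,fx=2.5,fy=2.5))
cv2.imwrite("pics/w9.png",W["frame"][:,:,::-1])
for n in ("flask_mid","amber_mid","beaker_mid"):
    for k in ("scene","side"): print(n,k,[(np.round(a["xy"]),round(a["p"],2)) for a in bot.tip_of(n,k)])
E
```

```text
t 13.28 pos [ 556.3 -274.9  258.7] q [-0.92  0.71  1.16  0.73  1.77 -0.58] F [-1.   0.2 -1.4] w 0.005
S [-241.1   -1.5  258.7]
rot err to Rb40 [ 0.0064 -0.0024 -0.0056]
F_S -0.2 1.0 -1.4
[0.1535, 0.1403, -0.0003, 0.0064, -0.0024, -0.0056]
10 None
[0.1503, 0.1442, -0.0002, 0.0064, -0.0024, -0.0056]
15 None
flask_mid scene [(array([210., 326.]), 0.8)]
flask_mid side []
amber_mid scene [(array([166., 240.]), 0.66), (array([159., 207.]), 0.6), (array([188., 210.]), 0.55), (array([118., 250.]), 0.5)]
amber_mid side [(array([305., 175.]), 0.93), (array([321., 152.]), 0.92), (array([338., 195.]), 0.85), (array([334., 172.]), 0.63), (array([312., 202.]), 0.55)]
beaker_mid scene [(array([323., 232.]), 0.63)]
beaker_mid side [(array([194., 254.]), 0.66)]
```

View pics/s9.png

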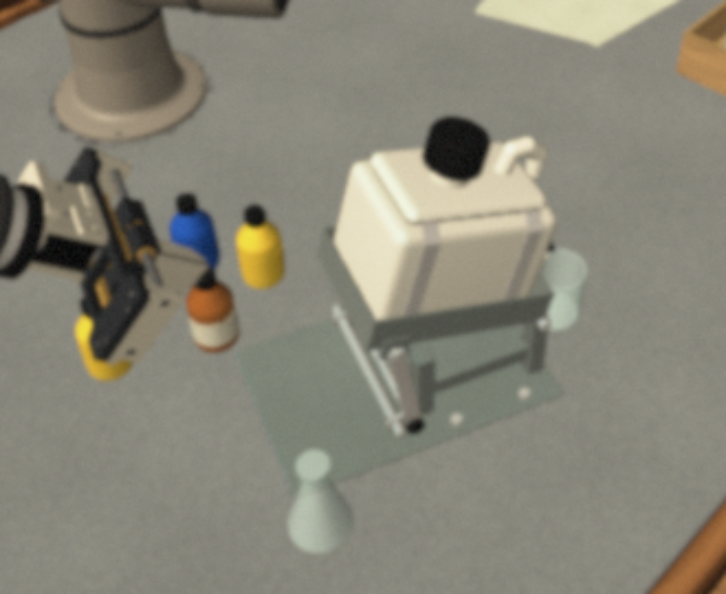

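View pics/d9.png

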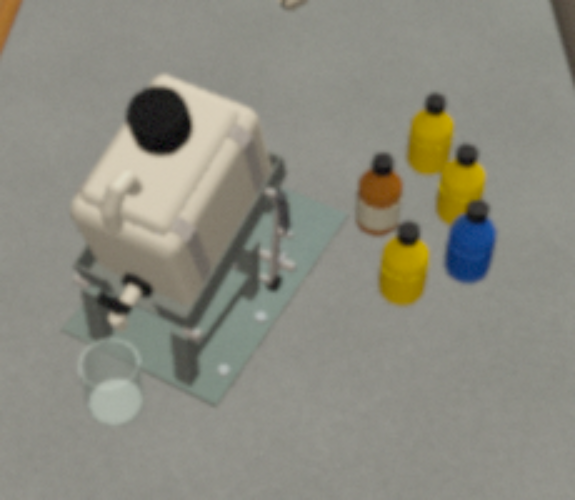

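View pics/w9.png

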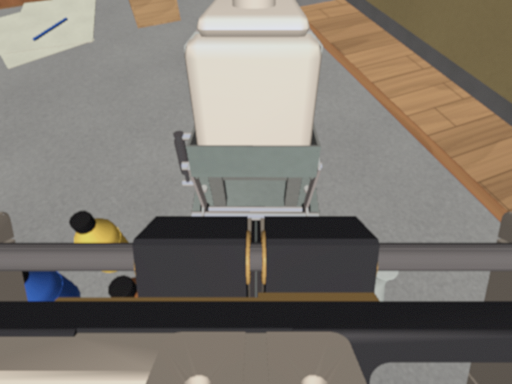

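move_arm(
  plan=[
    [[-0.02,-0.025,0,0,0,0,0.0],[-0.02,-0.025,0,0,0,0,0.0],[-0.02,-0.025,0,0,0,0,0.0],[0,0,0,0,0,0,0.0],[0,0,0,0,0,0,0.0],[0,0,0,0,0,0,0.0]],
  ],
)

```text
clock: 14.23
tool_pos: [549.6, -292.2, 351.9]
ee_rot: [-0.111, 0.704, -0.356, 0.605]
ft_force: [-0.0, -0.2, 0.2]
width: 0.008
```

```bash
python3 cs.py | head -2
python3 - <<'E'
from mv import *
S=bot.camera("scene");D=bot.camera("side")
def tilt(P,t):
    x,y,z=P; dx,dz=x-85,z-94; return (85+dx*np.cos(t)+dz*np.sin(t),y,94-dx*np.sin(t)+dz*np.cos(t))
for k,c in (("scene",S),("side",D)):
    a=bot.tip_of("cap_mid",k); h=bot.tip_of("handle_mid",k)
    print(k,"cap",[np.round(i["xy"]) for i in a[:1]],"handle",[np.round(i["xy"]) for i in h[:1]])
    for t in (0,.15,.2,.26): print(t,proj(c,[SW(*tilt((-35,0,276),t)),SW(*tilt((44,0,272),t))]).round(1).tolist())
E
```

```text
t 14.23 pos [ 549.6 -292.2  351.9] q [-0.95  0.67  0.97  0.77  1.96 -0.43] F [-0.  -0.2  0.2] w 0.008
S [-259.6   -1.7  351.9]
scene cap [] handle [array([308., 164.])]
0 [[253.9, 184.4], [288.8, 174.8]]
0.15 [[266.7, 174.5], [300.5, 169.6]]
0.2 [[271.2, 171.5], [304.3, 168.2]]
0.26 [[276.7, 168.1], [309.0, 166.8]]
side cap [array([215., 146.])] handle [array([195., 177.])]
0 [[225.0, 141.8], [207.3, 163.8]]
0.15 [[218.3, 144.3], [200.7, 170.1]]
0.2 [[215.9, 145.6], [198.5, 172.6]]
0.26 [[212.9, 147.4], [195.8, 175.7]]
```

Both cameras agree with a tilt of about 0.26, and the arm is clear with no force on it. I'm handing the job in.

```bash
python3 -c "
from plant import bot
print(bot.close_job(), bot.get_state()['clock'])"
```

```text
the job is handed in; nothing more can be done
the job is handed in; nothing more can be done
```

I finished both steps in the order asked and handed the job in shortly after 14.2 s on the clock. I'm less certain of the cap than of the leg, because I had no direct reading of the threaded inner cap.

- **Cap:** I gripped it left and right with 50–55 N. While pressing, I turned it about 61° anticlockwise (tool angle −46.8° to +14.3°). Every force reading during the turn was 16–19 N, and the shell was down on its stop. I then let it spring up and left it on.
    - The pressing force spiked once to about 50 N before I started turning.
    - The wrist moment and joint torques were too small and noisy to show whether the thread was turning with the shell. That rests on the pressing force and the measured turn.
- **Leg:** I pushed the bar in until it met its stop, with about 35 N on the fingertips. When I backed off, the leg stayed in place. The handle in the scene camera and the cap and handle in the side camera fit a tilt of about 0.26 rad within a few pixels. The cap was not detected in the last scene picture.
- **Other items:** In the last pictures I looked at, the beaker, flask, amber bottle and look-alikes stood upright. The trained networks found the beaker, flask and amber within a few pixels of where they started.
- **Robot:** The gripper finished about 350 mm above the bench behind the stand, with the wrist force near zero.

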